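# Click a spray gun's turret round to the rose

## Task

The spray gun in its bench holder is to be set for watering seedlings. With a fingertip, flick the ribbed edge of its turret round by just as many clicks as it takes for the rose (the thick round button full of fine holes) to rest at the outlet, beside the arrow cast on the gun's head. Leave the gun seated in its holder, do not grip the turret across or lift anything, and disturb nothing else on the bench.

Things in the scene. Friction and masses are not known exactly. Their poses are not given: they have to be found in the camera images.
- turret (a joint): turret of the spray gun, turning about its upright axis, freely either way; rad, growing counter-clockwise seen from above. It clicks into six rests, at whole multiples of 1.047 (60 degrees). At 0 and at every full turn (+-6.283) the rose is at the outlet; at q the rose lies q counter-clockwise of the pointer. A click takes about 4 N at the edge; pushed over half way it snaps on to the next rest
- turret_top (a point): on the turret's axis, in the middle of its flat top face, about 174 mm above the bench. The turret is a black wheel 22 mm thick, measured down from here: a round core of 32 mm radius with six finger ribs around its edge. Nothing stands beside its edge at its height. On its face, 20 mm from the axis and 60 degrees apart, are six steel outlet patterns, none more than 7 mm proud
- rib (a point): top of the crest of one of the turret's six finger ribs, 40.5 mm from its axis; it turns with the turret. The ribs are upright half-round bars 9 mm wide, as tall as the wheel is thick, standing 8.5 mm out of the core, 60 degrees apart, one midway between each two patterns (this one 30 degrees counter-clockwise of the rose). The open gap between two ribs is 27 mm wide, 40 mm from crest to crest
- rose (a point): centre of the rose on the turret's top face, 20 mm from the axis; it turns with the turret. The rose is the only thick round steel button: 20 mm across, 5 mm proud, with 19 fine holes in two rings about a centre hole. Clockwise from it, seen from above, follow: jet (cone with one hole), fan (ridge with a slit), ring groove, three small holes, four large holes
- outlet (a point): the outlet position, fixed to the gun, level with the turret's top face and 20 mm from its axis, on the pointer's side (the gun's +x); the rose belongs here. The pointer is a bare-metal arrow cast on the gun's metal head, sticking out of it just below the turret, its tip 60 mm from the turret's axis
- gun: inline garden spray gun, metal and black, 0.4 kg, standing loose, tail down, in its holder, where its flat 36 x 28 mm handle cannot turn. Origin in the middle of its tail end, z up along its body. The turret's axis is 21 mm from the gun's towards -x, its underside 146 mm and its face 168 mm above this origin. A metal head (31 mm radius) lies under it, a squeeze lever below that at -x
- holder: galvanised steel holder, screwed to the bench: 120 x 86 x 6 mm base plate with an upright pocket about 46 x 38 mm outside, 68 mm high; origin at the centre of its underside, same axes as the gun
- pot: small terracotta plant pot, open at the top, 80 mm across the rim, 75 mm high; bystander, origin at the centre of its underside
- mister: white trigger spray bottle with a grey head, 72 mm diameter, 184 mm high, its nozzle towards its -x; bystander, origin at the centre of its underside
- connector: grey hose quick-connector standing on end, 34 mm diameter, 50 mm high; bystander, origin at the centre of its underside
- can_rose: brass watering-can rose lying face down, 68 mm diameter, 58 mm high; bystander, origin at the centre of its underside
- tin: round metal seed tin with a lid, 70 mm diameter, 46 mm high; bystander, origin at the centre of its underside
- label_cup: black cup of white plant labels, 68 mm diameter, about 132 mm high over the labels; bystander, origin at the centre of its underside
- trowel: hand trowel lying flat along its x, wooden handle to -x, about 320 mm long, 70 mm wide; origin under the ferrule; bystander

How it is judged:
At the end, for the whole second after the job is handed in: The turret is at rest in the click that puts the rose at the outlet (within 0.12 rad and 4 mm), and the gun still stands upright (within 0.08 rad) and seated in its holder (within 10 mm of where it was) ((value of joint turret between -6.4032 and -6.1632 rad or value of joint turret between -0.12 and 0.12 rad or value of joint turret between 6.1632 and 6.4032 rad or value of joint turret between 12.4464 and 12.6864 rad) and velocity of joint turret between -0.1 and 0.1 rad/s and horizontal distance between rose and outlet below 0.004 m and angle between gun's own z axis and vertical below 0.08 rad and distance of gun from where it was at the start of the episode below 0.01 m); the robot touches nothing.
It fails at once if the gun was lifted or pulled about in its holder (more than 15 mm) (distance of gun from where it was at the start of the episode above 0.015 m).
It fails at once if the turret was gripped across or worked on its face instead of being flicked at its edge (horizontal distance between the grasp point and turret_top below 0.025 m and contact force between the fingers and gun above 0.5 N).
It fails at once if a bystander was moved (more than 20 mm) or lifted (distance of any of pot, mister, connector, can_rose, tin, label_cup, trowel from where it was at the start of the episode above 0.02 m).
It also fails if it takes over 58 s, if anything falls off the work surface, if the arm or the gripper's body presses on something with over 40 N, if the wrist force passes 120 N, or if a joint passes its speed limit or range.

## Robot

A 6-joint arm with a two-finger parallel gripper is mounted at the origin on the work surface. World frame = base frame: x ahead of the robot, y to its left, z up, the work surface at z = 0. Lengths are in m, angles in rad, forces in N, time in s.
With the tool pointing down it reaches from about 0.35 to 0.975 m from the base axis. Payload 17.4 kg.
Tool frame: the origin (TCP) lies between the finger pads; the fingertips stand 14 mm ahead of it and the grasp point (between the pads) lies 5 mm behind it; z points along the fingers, y is the line along which they close (so a half turn about z gives the same grasp; the last joint's range is limited). The gripper opens to 85 mm and grips with 20 to 120 N. Pads are 22 mm wide; open, the fingers measure 114 mm over their backs; the gripper's body (76 mm by 85 mm) begins 54 mm behind the grasp point. The pads swing forward as they close: fully open they stand 13 mm farther back than shut.
Start: joints at [1.219, 0.116, 1.442, -0, 1.584, -0.038], TCP at [0.208, 0.642, 0.245] pointing down, gripper open.
Joint ranges: [-2.83, 2.83], [-0.83, 2.19], [0.07, 2.5], [-1.14, 4.28], [0.01, 3], [-2.97, 2.97]. Speed limits (rad/s): [1.89, 1.89, 2.22, 3.14, 3.14, 3.14].

## Interface

Orientations are given as a rotation vector (axis times angle).
In Python, from bench import * gives the robot as it stands. Calls block until the motion is done:
- reach(position, orientation): joint-space move of the TCP to a pose.
- movel(position, attitude=None, feed=0.15, stop_force=None): straight line of the TCP; attitude=None keeps the orientation; feed is the mean speed in m/s. With stop_force (N) it stops when the force on the tool has changed by that much, and returns True; else False.
- move_joints(angles): joint-space move.
- let_go() and clamp(f_grip=None): open the fingers fully, or close them until they stop; f_grip is the grip in N (None keeps the last).
- hold(seconds).
- ik(position, orientation): joint angles nearest the present ones, or None.
- read_camera(name): name is "scene" or "top"; returns the picture (480x640x3 uint8, blue, green, red); there is no depth.
- get_calibration(name): a dict with "K" (3x3 intrinsics, pixels), "origin" and "rotation" of the camera in the world. Camera axes: x right, y up, looking along -z (the intrinsics and any distortion apply to the point x, -y, -z); pixel columns grow to the right and rows downward; lengths in m; the calibration is good to about 2 mm. A picture is of the moment at which its call begins. get_calibration takes no time and is no camera call.
A pose or a line that the arm cannot do raises Unreachable and nothing moves.
- sign_off(): hands the job in; it is judged then, once.
Readings, each from a call of its own:
- current_clock(): time.
- current_q(): joint angles.
- current_joint_velocities(): joint speeds.
- current_joint_efforts(): joint torques, N m.
- current_tool_pos(): TCP position.
- current_tcp_rot(): TCP orientation.
- current_force(): force on the tool from outside, world axes, zero at the start.
- current_torque(): the same for the moment, N m.
- current_opening(): finger opening in m.
- current_grasp_force(): force on a finger pad.
Only numpy, scipy, OpenCV 4.12 (cv2) and the standard library are available. Lean on these libraries where they do the work, as an engineer would, in place of code of your own. Each camera call takes 0.05 s, during which the arm holds its last target. There are 200 camera calls.

## Working session

There is one attempt and no reset: what is moved stays moved. The work goes in short steps, each a Python script; the robot and the scene stay as the last script left them, time stands still between calls to the robot, and variables do not carry over. Pictures are saved under pics/ and viewed, at most 10 in all, crops included, and the job is handed in when it is done.

```bash
mkdir -p pics
python3 - <<'E'
from bench import *
import cv2
for n in("scene","top"):
    cv2.imwrite(f"pics/{n}0.png",read_camera(n)); print(n,get_calibration(n))
E
```

```text
scene {'K': array([[498.78547972,   0.        , 315.87652162],
       [  0.        , 498.78547972, 240.91541622],
       [  0.        ,   0.        ,   1.        ]]), 'origin': array([1.42494295, 0.00815074, 0.68486705]), 'rotation': array([0.82729251, 0.71528833, 1.33360657])}
top {'K': array([[517.09358719,   0.        , 319.16596335],
       [  0.        , 517.09358719, 240.24340289],
       [  0.        ,   0.        ,   1.        ]]), 'origin': array([0.4046099 , 0.13583315, 1.32777192]), 'rotation': array([ 0.10285115, -0.0998157 , -1.5908    ])}
```

View pics/top0.png

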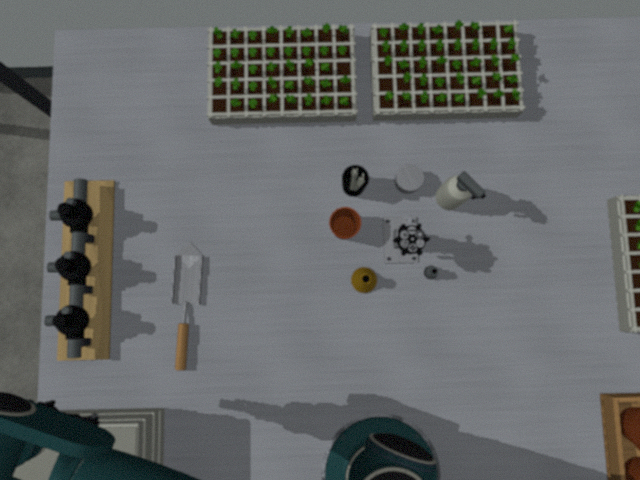

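View pics/scene0.png

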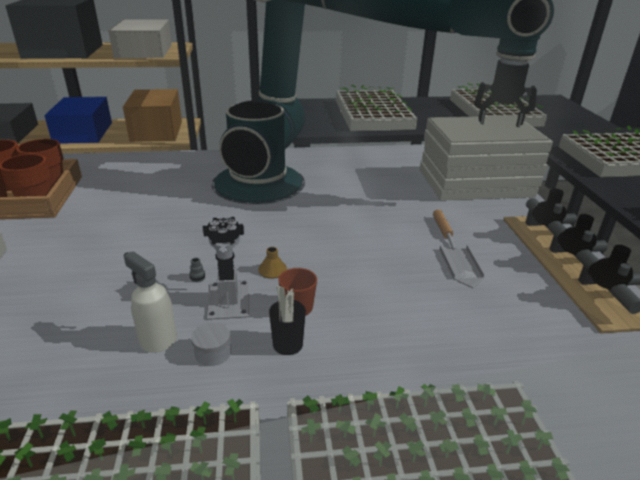

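The top view shows the turret at about (410,239), with the pot at (346,222), the tin at (410,179), the mister at (458,190), the connector at (431,272) and the brass rose at (364,280). In the scene view the turret is at about (223,228). Next I'll enlarge it.

```bash
cat > h.py <<'E'
from bench import *
import cv2, numpy as np
from scipy.spatial.transform import Rotation as R
def shot(n,k=6): return np.mean([read_camera(n).astype(float) for _ in range(k)],0).astype(np.uint8)
def crop(im,u,v,w,h,s,f): cv2.imwrite(f,cv2.resize(im[v:v+h,u:u+w],None,fx=s,fy=s,interpolation=cv2.INTER_CUBIC))
def pix2world(n,u,v,z):
    c=get_calibration(n);K=c['K'];M=R.from_rotvec(c['rotation']).as_matrix()
    d=M@np.array([(u-K[0,2])/K[0,0],-(v-K[1,2])/K[1,1],-1]);o=c['origin'];return o+d*(z-o[2])/d[2]
def proj(n,p):
    c=get_calibration(n);q=R.from_rotvec(c['rotation']).inv().apply(np.array(p)-c['origin']);K=c['K']
    return np.array([K[0,0]*q[0]/-q[2]+K[0,2],-K[1,1]*q[1]/-q[2]+K[1,2]])
E
python3 - <<'E'
from h import *
t=shot("top");s=shot("scene")
crop(t,380,210,60,60,10,"pics/t1.png"); crop(s,195,205,60,60,10,"pics/s1.png")
E
```

```text
(no output)
```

View pics/t1.png

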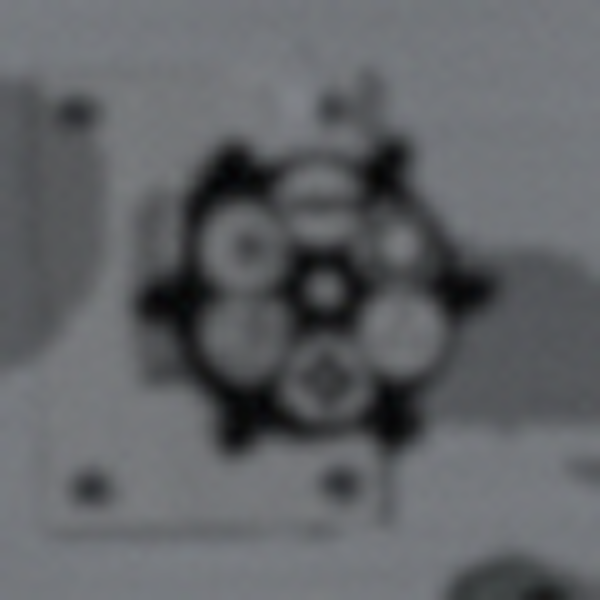

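View pics/s1.png

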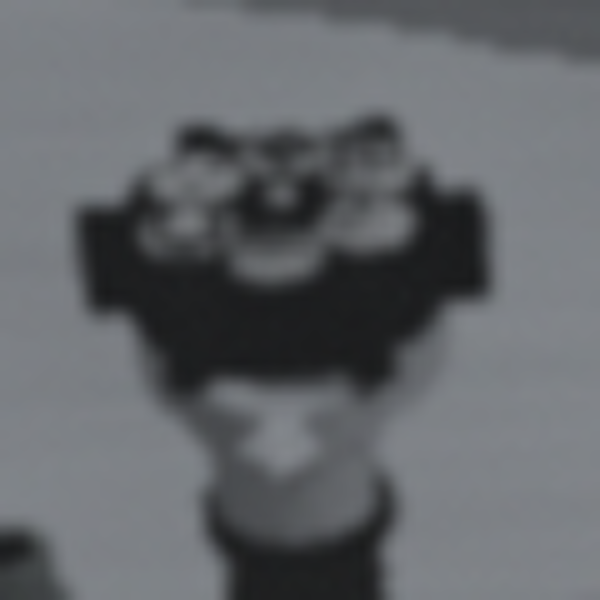

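The enlarged crops show the fan or rose at the front (320,200), something bright and smaller at upper right (400,245), and a dark pattern at the bottom (325,380). That isn't clear enough to name the patterns, so I'll average more frames and stretch the contrast.

Run:
```python
from h import *
t=shot("top",40);s=shot("scene",40)
cl=cv2.createCLAHE(2,(1,1))
def big(n,u,v,w,h,ims):
    m=np.mean(ims,0) if isinstance(ims,list) else ims.astype(float)
    c=cv2.cvtColor(m.astype(np.uint8)[v:v+h,u:u+w],cv2.COLOR_BGR2GRAY).astype(np.float32)
    c=cv2.resize(c,None,fx=16,fy=16,interpolation=cv2.INTER_LANCZOS4)
    c=c+1.2*(c-cv2.GaussianBlur(c,(0,0),14)); lo,hi=np.percentile(c,[1,99.5])
    return np.clip((c-lo)/(hi-lo)*255,0,255).astype(np.uint8)
a=big("t",395,222,32,36,t); b=big("s",205,211,36,36,s); h=min(a.shape[0],b.shape[0])
b=np.hstack([a[:h,:],b[:h]])
cv2.imwrite("pics/c2.png",cv2.resize(b,(800,int(h*800/b.shape[1]))))
```

```text
(no output)
```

View pics/c2.png

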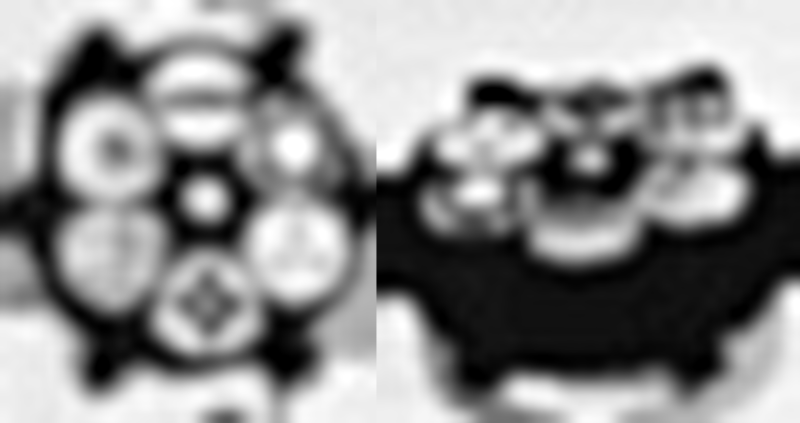

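The enlarged view is clear. Top (200,95) is the fan with its slit, upper left (112,148) the jet with one hole, and lower left (112,255) the mottled rose. Bottom (208,302) is four large holes, lower right (298,250) three small holes, and upper right (293,147) the ring groove. The order matches the description. The arrow points to +x (up, under the fan), so the rose is 120° counter-clockwise of it and the turret needs two clicks clockwise.

Run:
```python
from h import *
k=16*800/(68*16)
P=[(200,95),(112,148),(112,255),(208,302),(298,250),(293,147)]
W=np.array([pix2world("top",395+x/k-.5,222+y/k-.5,.177) for x,y in P]);c=W.mean(0)
print("c",c.round(4)); d=W-c
a=np.degrees(np.arctan2(d[:,1],d[:,0])); print(a.round(1),np.linalg.norm(d,axis=1).round(4))
print("yaw",np.mean([(x-60*i+180)%360-180 for i,x in enumerate(a)]))
# scene: same hub (590,158) in right half; arrow tip crop s1 (280,470)
print("scene hub",pix2world("scene",205+(590-376.5)/k-.5,211+158/k-.5,.175).round(4))
print("arrow tip",pix2world("scene",195+28.0-.5,205+47-.5,.146).round(4))
# base plate holes in t1
for u,v in[(75,113),(335,110),(90,488),(340,483)]: print(pix2world("top",380+u/10-.5,210+v/10-.5,.006).round(4))
for n,u,v,z in[("mister",470,185,.18),("label",354,180,.1),("pot",346,222,.075),("tin",410,179,.046),("conn",431,272,.05),("brass",364,280,.05)]: print(n,pix2world("top",u,v,z).round(3))
print(current_tcp_rot(),current_opening(),current_clock())
```

```text
c [ 0.5528 -0.0715  0.177 ]
[  -0.5   58.9  119.8  179.7 -120.1  -61. ] [0.0201 0.0199 0.0207 0.0197 0.0202 0.02  ]
yaw -0.5165103102616703
scene hub [ 0.5499 -0.0717  0.175 ]
arrow tip [ 0.6061 -0.0719  0.146 ]
[ 0.6224 -0.0402  0.006 ]
[ 0.6216 -0.1075  0.006 ]
[ 0.5249 -0.0403  0.006 ]
[ 0.5247 -0.1044  0.006 ]
mister [ 0.672 -0.208  0.18 ]
label [0.709 0.049 0.1  ]
pot [0.61  0.07  0.075]
tin [ 0.722 -0.097  0.046]
conn [ 0.485 -0.138  0.05 ]
brass [0.469 0.028 0.05 ]
[ 4.90859132e-01  3.10298352e+00 -7.51773489e-05] 0.08522955985528963 4.7
```

```bash
cat >> h.py <<'E'
C=np.array([.5515,-.0716]);Y=-.5
def pose(deg,r,z):
    a=np.radians(deg+Y);y=-np.array([np.cos(a),np.sin(a),0]);zz=np.array([0,0,-1.])
    return [*(C+r*np.array([np.cos(a),np.sin(a)])),z],R.from_matrix(np.c_[np.cross(y,zz),y,zz]).as_rotvec()
def r_now(): return np.linalg.norm(np.array(current_tool_pos())[:2]-C)
E
python3 - <<'E'
from h import *
clamp(20)
reach(*pose(180,.08,.26)); movel(pose(180,.08,.173)[0])
print("open",current_opening(),"t",current_clock())
hit=movel(pose(180,.042,.173)[0],feed=.03,stop_force=2)
print(hit,r_now(),current_force(),current_clock())
t=shot("top",4);s=shot("scene",4)
a=cv2.resize(t[210:270,380:440],None,fx=6,fy=6,interpolation=2);b=cv2.resize(s[195:255,190:250],None,fx=6,fy=6,interpolation=2)
cv2.imwrite("pics/touch.png",np.hstack([a,b]))
E
```

```text
open -0.0001098027329657851 t 8.8833
False 0.04213867143815972 [-1.00734174  0.05514477  0.0400161 ] 10.3
```

View pics/touch.png

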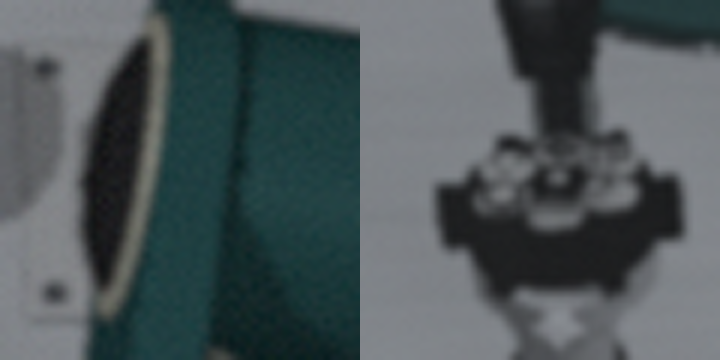

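The left half (top view) is hidden by the arm. In the right half the closed fingers stand behind the turret between two ribs, at about (565,100), and the turret hasn't moved. I'll do the first flick.

```bash
cat >> h.py <<'E'
def flick():
    movel(pose(180,.044,.173)[0],feed=.05)
    for d in range(170,119,-10):
        movel(*pose(d,.044,.173),feed=.05); print(d,np.round(current_force(),1))
    movel(pose(120,.085,.173)[0],feed=.1); print(np.round(current_force(),1),current_clock())
def look(f):
    t=shot("top",4);s=shot("scene",4)
    a=cv2.resize(t[210:270,380:440],None,fx=6,fy=6,interpolation=2);b=cv2.resize(s[205:265,190:250],None,fx=6,fy=6,interpolation=2)
    cv2.imwrite(f,np.hstack([a,b]))
E
python3 - <<'E'
from h import *
flick(); look("pics/f1.png")
E
```

```text
170 [-0.1 -0.   1. ]
160 [-0.9 -1.   2. ]
150 [-1.8 -1.4  1.5]
140 [-1.4  0.3  1.2]
130 [0.8 0.  0.8]
120 [-0.4 -0.5  0.1]
[-0.3  0.7 -0.4] 13.4583
```

View pics/f1.png

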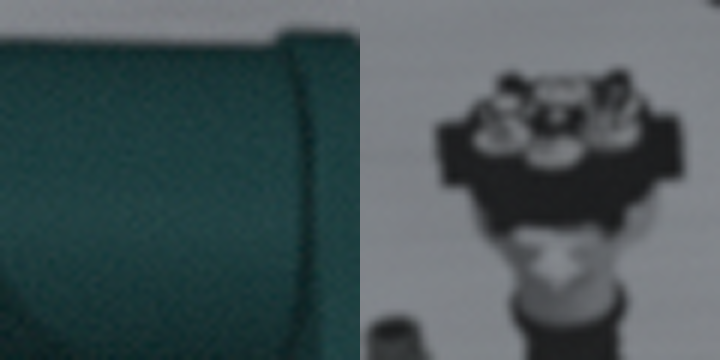

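The top view is hidden. In the scene view the turret is upright on a rest and a different pattern is at the front (555,150), which fits one click. I'll do the second flick, then move the arm away and check with both cameras.

Run:
```python
from h import *
movel(pose(120,.085,.26)[0]); reach(*pose(180,.085,.26)); movel(pose(180,.085,.173)[0])
flick()
movel(pose(120,.085,.26)[0]); move_joints([1.219,.116,1.442,0,1.584,-.038])
print(current_clock())
t=shot("top",20);s=shot("scene",20)
def big(u,v,w,h,m):
    c=cv2.cvtColor(m[v:v+h,u:u+w],cv2.COLOR_BGR2GRAY).astype(np.float32)
    c=cv2.resize(c,None,fx=11,fy=11,interpolation=cv2.INTER_LANCZOS4)
    c=c+1.2*(c-cv2.GaussianBlur(c,(0,0),10)); lo,hi=np.percentile(c,[1,99.5])
    return np.clip((c-lo)/(hi-lo)*255,0,255).astype(np.uint8)
cv2.imwrite("pics/f2.png",np.hstack([big(395,222,36,36,t),big(205,211,36,36,s)])); cv2.imwrite("pics/top_end.png",t)
a=cv2.imread("pics/top0.png").astype(int); d=np.abs(cv2.GaussianBlur(a.astype(np.uint8),(5,5),0).astype(int)-cv2.GaussianBlur(t,(5,5),0)).max(2)[130:330,320:520]
ys,xs=np.where(d>25); print(len(xs), (xs.min()+320,xs.max()+320,ys.min()+130,ys.max()+130) if len(xs) else None)
```

```text
170 [-0.  -0.2 -0.5]
160 [-1.2 -1.2  1.1]
150 [-1.3 -2.2  2.3]
140 [-1.7 -0.2  1. ]
130 [-0.2 -0.1  0.1]
120 [-1.3 -0.4 -0.3]
[0.  1.3 0.1] 19.9083
23.15
22 (np.int64(402), np.int64(423), np.int64(233), np.int64(248))
```

View pics/f2.png

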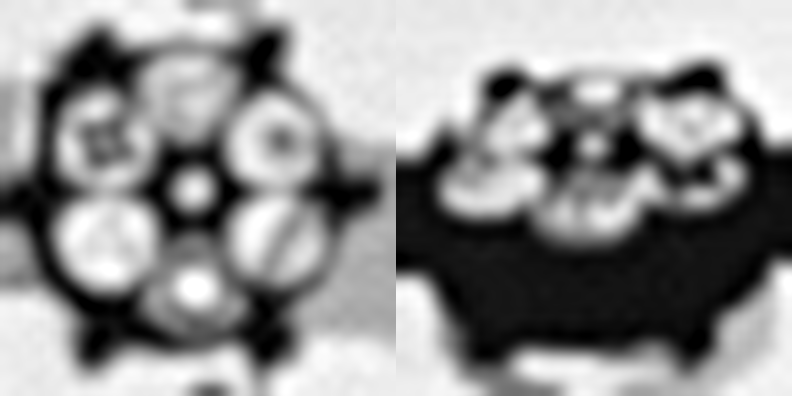

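The mottled rose is now at the top (187,90), on the arrow's side. The jet is at upper right (275,140), the fan at lower right (277,235) and the four large holes at upper left (105,140). Ribs sit on their rests, and only the turret has changed in the picture.

```bash
python3 -c "
from bench import *
print(sign_off())"
```

```text
the job is handed in; nothing more can be done
None
```

I flicked the turret two clicks clockwise, and the final pictures show the rose at rest at the outlet beside the arrow, the gun still in its holder and nothing else on the bench moved; the job is handed in, but no verdict came back.

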